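# Load the specimen carrier under the reader head and lock it

### The job

Load the inspection fixture: lift the objective lens that is standing in the lever's swing and stand it upright on the mat or table out of the lever's reach, swing the locking lever fully open, slide the specimen carrier along its channel under the reader bridge until it meets the end stop, then swing the lever fully back so that its pawl locks the carrier in. Do not knock the lens over or strike the fixture or its lever with it, and leave the other things on the table where they are.

Things in the scene. Friction and masses are not known exactly. Their poses are not given: they have to be found in the camera images.
- fixture: Fixed inspection fixture: black base 253 x 104 x 6 mm with two aluminium guide rails. Origin on the mat's top at the lock line, midway between the rails; x = loading direction, y left, z up. Base x -153 to 100, y -52 to 52. Channel floor 6 mm above the mat; rail inner faces y = +-32, tops 16 mm high, x -151 to 91 (right rail open at x -49 to 16 for the pawl).
- bridge_under (a point): Middle of the underside of the reader bridge that crosses the channel, 26 mm above the mat, at fixture x = 52.5 mm. Bridge: fixture x 30 to 75, y -49 to 49; grey reader head on it, top 60 mm above the mat.
- end_stop (a point): Middle of the face of the steel end stop that closes the channel, at fixture x = 83 mm (stop's top 20 mm above the mat). The carrier's nose is to meet it.
- lever_pivot (a point): The lever's vertical hinge axis, beside the right rail at fixture x = 0, y = -52 mm; this point is 30 mm above the mat. The pawl turns with the lever: a bar 12 mm wide reaching 38 mm from the axis, 9 to 20 mm above the mat.
- lever_knob (a point): Centre of the upright black knob (16 mm dia, 30 to 62 mm above the mat) at the handle's end, 80 mm from the pivot. Handle: flat steel bar 12 mm wide, 28 to 34 mm above the mat; knob and bar reach 88 mm from the pivot. The handle swings over the strip of table beside the base on the fixture's right (y below -52).
- lock_lever (a joint): Lever angle, rad, end stops at 0 and 1.571; grows counter-clockwise from above. 0 = locked: handle points to fixture -x beside the right rail, pawl to +y across the channel. 1.571 = open: handle points to fixture -y, pawl to -x, clear of the channel. Friction (about 1.5 N at the knob) holds it where it is left. Starts near locked.
- carrier_center (a point): Centre of the loose specimen carrier: aluminium plate 75 x 60 x 12 mm, slide on top (13 mm in all), 0.15 to 0.31 kg, lying in the channel in front of the pawl, centre 12 mm above the mat. x = towards its rounded nose, as fixture x. Flat tail 37.5 mm behind the centre. Home: centre at fixture x = 45.5, tail at x = 8 mm, 2 mm past the locked pawl.
- bench_mat: Thin dark rubber work mat, 280 x 350 mm, 2 mm thick, fixed on the table under the fixture; origin at the centre of its underside, x and y along the fixture's axes. The fixture, lens, tin, coupling and post holder stand on it; bottle, cup and mirror mount on the bare table left of it.
- lens_center (a point): Centre of the loose objective lens, a white barrel 31 dia x 44 mm tall standing on the mat beside the fixture in the handle's swing; the point is on its axis 22 mm above its foot, z up along its axis.
- bottle_center (a point): Bystander, loose, to be left alone: dropper bottle, 41 dia x 113 tall mm, upright; the point is on its middle at half height.
- round_tin_center (a point): Bystander, loose, to be left alone: low round tin, 60 dia x 24 tall mm, upright; the point is on its middle at half height.
- cup_center (a point): Bystander, loose, to be left alone: small black open cup, 57 dia x 22 tall mm, upright; the point is on its middle at half height.
- jaw_coupling_center (a point): Bystander, loose, to be left alone: white shaft coupling, 25 dia x 25 tall mm, upright; the point is on its middle at half height.
- holder_center (a point): Bystander, loose, to be left alone: black post holder, 32 x 43 x 52 tall mm, upright; the point is on its middle at half height.
- mirror_center (a point): Bystander, loose, to be left alone: black square mirror mount, 40 x 46 x 46 tall mm, upright; the point is on its middle at half height.
Not all that is in view belongs to the job. Of the things shaped like the part that bears carrier_center, the aluminium one is meant. Of the things that look like the part that bears lens_center, the larger one is meant.

How it is judged:
On the way, in this order (a step that is already met when the one before it is completed fails the run):
1. the lens stands upright on the mat or table out of the lever's reach, the lever still locked (horizontal distance between lens_center and lever_pivot above 0.105 m and height (world z) of lens_center below 0.0275 m and angle between lens_center's own z axis and vertical below 0.1 rad and value of joint lock_lever below 0.3 rad), for 0.2 s.
2. the lever is fully open (value of joint lock_lever above 1.48 rad), for 0.1 s.
3. the carrier is home against the end stop under the bridge, the lever open (x of carrier_center in the frame of fixture between 0.0425 and 0.05 m and y of carrier_center in the frame of fixture between -0.006 and 0.006 m and z of carrier_center in the frame of fixture below 0.017 m and value of joint lock_lever above 1 rad), for 0.2 s.
At the end, for the whole second after the job is handed in: Carrier lies in the channel with its centre within 3 mm of home against the end stop, the lever is within 0.09 rad of its locked stop, and the lens stands upright (within 0.1 rad) on the mat or table more than 105 mm from the lever's pivot (x of carrier_center in the frame of fixture between 0.0425 and 0.05 m and y of carrier_center in the frame of fixture between -0.006 and 0.006 m and z of carrier_center in the frame of fixture below 0.017 m and value of joint lock_lever below 0.09 rad and horizontal distance between lens_center and lever_pivot above 0.105 m and height (world z) of lens_center below 0.0275 m and angle between lens_center's own z axis and vertical below 0.1 rad); the robot touches nothing.
It fails at once if the lens is knocked over (tilted more than 0.6 rad) (angle between lens_center's own z axis and vertical above 0.6 rad).
It fails at once if the lens is struck against the fixture or its lever (over 2 N) (contact force between fixture and lens above 2 N).
It fails at once if a bystander is disturbed (moved more than 15 mm) (distance of any of bottle_center, round_tin_center, cup_center, jaw_coupling_center, holder_center, mirror_center from where it was at the start of the episode above 0.015 m).
It also fails if it takes over 64 s, if anything falls off the work surface, if the arm or the gripper's body presses on something with over 40 N, if the wrist force passes 120 N, or if a joint passes its speed limit or range.

### The arm

A 7-joint arm with a two-finger parallel gripper is mounted at the origin on a cart in front of the work surface, level with it; the furniture and walls round the work are solid. World frame = base frame: x ahead of the robot, y to its left, z up, the work surface at z = 0. Lengths are in m, angles in rad, forces in N, time in s.
With the tool pointing down it reaches from about 0.4 to 0.875 m from the base axis. Payload 19.3 kg.
Tool frame: the origin (TCP) lies on the centre line of the jaws, within the pads' length; the fingertips stand manip.tip_reach ahead of it and the grasp point (between the pads) lies 8 mm behind it (manip.tip_reach is the distance from the TCP to the fingertips, in m); x points along the fingers, y is the direction in which the jaws open and shut, and the axes are right-handed (so a half turn about x gives the same grasp; the last joint's range is limited). The gripper opens to 85 mm and grips with 20 to 120 N. Pads are 22 mm wide; open, the fingers measure 114 mm over their backs; the gripper's body (76 mm by 85 mm) begins 54 mm behind the grasp point. The pads swing forward as they close: fully open they stand 13 mm farther back than shut.
Start: joints at [1.153, 0.521, -0.036, 1.599, 0.021, 1.021, -0.113], TCP at [0.213, -0.588, 0.242] pointing down, gripper open.
Joint ranges: [-2.91, 2.91], [-0.3, 2.13], [-1.5, 1.42], [0.17, 2.43], [-1.26, 4.41], [0.16, 1.93], [-2.52, 2.52]. Speed limits (rad/s): [1.89, 1.89, 2.39, 2.39, 3.01, 3.01, 3.01].

### API

Orientations are given as a unit quaternion [x, y, z, w].
In Python, from plant import manip gives the robot as it stands.
- The arm moves only by the tool jog_arm, never from a script. Its argument "steps" is a list of rows, each a list of 3 entries, a list of its own where there are three numbers: the shift along the tool's x, y, z in m, then the turn, a rotation vector about the tool's x, y, z in rad, then the finger opening in m, from 0 to 0.0854. A call has exactly 5 rows; each row shifts and turns the commanded pose from where the row before left it, along the tool's axes as they then stand; what a row does not reach is not made up. A row lasts 1/12 s, in which the tool goes at most 41.7 mm and 7.16 degrees, less where a joint would pass 70% of its speed; a pose out of reach is approached as far as the arm can. A call is refused whole if a number of a shift passes 0.0417 or a number of a turn 0.125, either way. A call with a gripper value outside its range is refused whole. The fingers move at their own pace and stop on an object; "force" is the grip in N (left out, the last holds). Time passes only in rows, so rows that do not move let the fingers close, or fill a call up. It gives the time, the measured TCP pose, the force and the opening at its end, in the units of the state.
- manip.state(): the state, without advancing time (a new reading comes with each control period).
- manip.capture(name): name is "scene" or "top"; returns a dict with "color" (384x512x3 uint8, red, green, blue), "fov_y" (degrees; the focal length in pixels is half the picture's height over the tangent of half this angle, whatever the lens; pixels are square), "cx", "cy" (the principal point, pixels), "R" (3x3) and "t" (3): a world point X has camera coordinates R X + t. Camera axes: x right, y down, z forward; pixel columns grow to the right and rows downward; lengths in m; the calibration is good to about 2 mm. A picture is of the moment at which its call begins. There is no depth.
- manip.sign_off(): hands the job in, once; it reports no verdict.
The state is a dict: "time": time; "joint_positions": joint angles; "joint_vel": joint speeds; "joint_torque": joint torques, N m; "position": TCP position; "orientation": TCP orientation; "ft_force": force on the tool from outside, world axes, zero at the start; "wrist_torque": the same for the moment, N m; "opening": finger opening in m.
Only numpy, scipy, OpenCV 4.12 (cv2) and the standard library are available. Lean on these libraries where they do the work, as an engineer would, in place of code of your own. Each camera call takes 0.05 s, during which the arm holds its last target. There are 200 camera calls.

## Working session

There is one attempt and no reset: what is moved stays moved. The work goes in short steps, Python scripts to look and compute and a tool call to move; the robot and the scene stay as the last step left them, time stands still between calls to the robot, and variables do not carry over. Pictures are saved under pics/ and viewed, about 8 in all and at most 12, crops included, and the job is handed in when it is done.

Besides the shell and the picture viewer there is one more tool, called after "Call:" as a command line: name --argument value ..., lists and objects as JSON in quotes. jog_arm: Moves the arm, as the interface text tells. Its arguments: {"type":"object","properties":{"steps":{"type":"array"},"force":{"type":"number"}},"required":["steps"]}

```bash
mkdir -p pics
python3 - <<'E'
from plant import manip
import cv2,pickle
s=manip.state();print(s, manip.tip_reach)
for n in("scene","top"):
    c=manip.capture(n);pickle.dump(c,open(n+'.pkl','wb'))
    print(n,c['fov_y'],c['cx'],c['cy'],c['R'],c['t'])
    cv2.imwrite(f'pics/{n}0.png',cv2.resize(c['color'][:,:,::-1],(800,600),interpolation=cv2.INTER_CUBIC))
E
```

```text
{'time': 0.0, 'joint_positions': array([ 1.15277098,  0.52202866, -0.03630049,  1.59995752,  0.02119965,
        1.02109207, -0.11279913]), 'joint_vel': array([-1.34992621e-03, -6.42397321e-05, -7.63562083e-04, -5.61180162e-04,
        1.73485865e-03, -1.43859095e-03, -1.33516567e-04]), 'joint_torque': array([ 4.70764353e-04, -9.27114415e+01,  1.98044904e+00, -3.69927120e+01,
        1.80597551e-02,  8.01047572e-03, -1.45140307e-04]), 'position': array([ 0.21288547, -0.58730804,  0.24173498]), 'orientation': array([-0.69634373, -0.12272066,  0.6965407 , -0.12196767]), 'ft_force': array([-0.25243108, -0.13186672,  0.00422323]), 'wrist_torque': array([0.00329409, 0.00636057, 0.06156855]), 'opening': 0.08518683921206603} 0.011
scene 57.69942019989141 254.35292138244148 189.8748487956018 [[-0.50686892 -0.86195017 -0.01121646]
 [-0.49287457  0.30046042 -0.81657712]
 [ 0.70721888 -0.40836925 -0.57712737]] [0.17566154 0.40563262 0.39258705]
top 43.956226333917286 256.5088074646963 191.14588885191864 [[ 1.86186151e-02 -9.99826657e-01 -5.48244951e-05]
 [-9.96573390e-01 -1.85536133e-02 -8.06054654e-02]
 [ 8.05904758e-02  1.55539876e-03 -9.96746084e-01]] [-0.18383183  0.58711256  1.24628395]
```

View pics/top0.png

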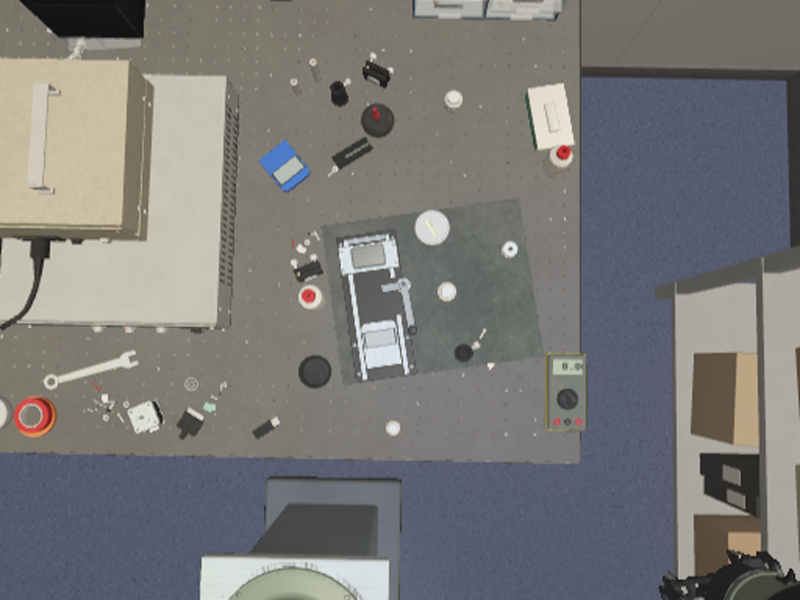

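View pics/scene0.png

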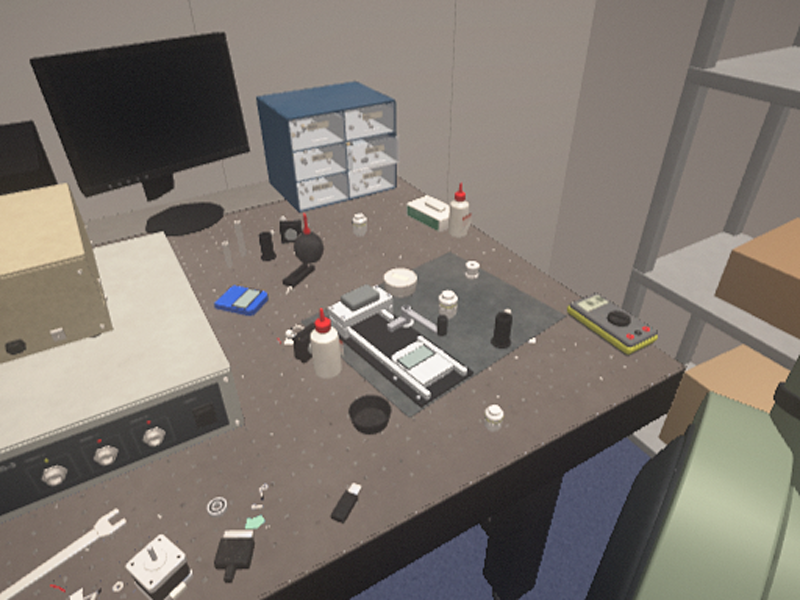

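```bash
cat > h.py <<'E'
import numpy as np,cv2,pickle
from scipy.spatial.transform import Rotation as Ro
def ray(c,u,v):
    f=192/np.tan(np.radians(c['fov_y']/2)); R=np.array(c['R']);t=np.array(c['t'])
    d=R.T@np.array([(u-c['cx'])/f,(v-c['cy'])/f,1]); return -R.T@t,d
def onz(c,u,v,z):
    o,d=ray(c,u,v); return (o+d*(z-o[2])/d[2]).round(4)
def proj(c,X):
    f=192/np.tan(np.radians(c['fov_y']/2)); p=np.array(c['R'])@np.array(X)+np.array(c['t'])
    return np.array([c['cx']+f*p[0]/p[2],c['cy']+f*p[1]/p[2]])
E
python3 - <<'E'
from h import *
t=pickle.load(open('top.pkl','rb'));s=pickle.load(open('scene.pkl','rb'))
a=t['color'][120:250,200:350,::-1];b=s['color'][165:280,205:365,::-1]
a=cv2.resize(a,None,fx=4,fy=4,interpolation=cv2.INTER_CUBIC);cv2.imwrite('pics/tc.png',a)
b=cv2.resize(b,None,fx=5,fy=5,interpolation=cv2.INTER_CUBIC);cv2.imwrite('pics/sc.png',b)
print(t['color'][200,300],t['color'][250,300],t['color'][150,320])
hsv=cv2.cvtColor(t['color'],cv2.COLOR_RGB2HSV)
g=t['color'].astype(int)
m=((g[...,1]-g[...,0]>=3)&(g.max(2)<110)).astype(np.uint8)*255
m[:110]=0;m[260:]=0;m[:,:195]=0;m[:,365:]=0
m=cv2.morphologyEx(m,cv2.MORPH_OPEN,np.ones((3,3)))
cs,_=cv2.findContours(m,0,2);c=max(cs,key=cv2.contourArea);h=cv2.minAreaRect(c);bx=cv2.boxPoints(h);print(h,bx)
W=[onz(t,*p,0.002)[:2] for p in bx];print(W,[np.linalg.norm(W[i]-W[i-1]) for i in range(4)])
E
```

```text
[ 94 101  98] [129 127 127] [117 120 113]
((297.76470947265625, 184.058837890625), (80.18852996826172, 59.12843704223633), 46.909156799316406) [[248.78412 174.97615]
 [291.96393 134.58214]
 [346.7453  193.14153]
 [303.5655  233.53554]]
[array([ 0.636, -0.151]), array([ 0.7496, -0.2671]), array([ 0.5913, -0.4178]), array([ 0.4799, -0.3018])] [np.float64(0.2170434288339548), np.float64(0.16243204733056837), np.float64(0.21856207356263804), np.float64(0.1608289774885111)]
```

View pics/tc.png

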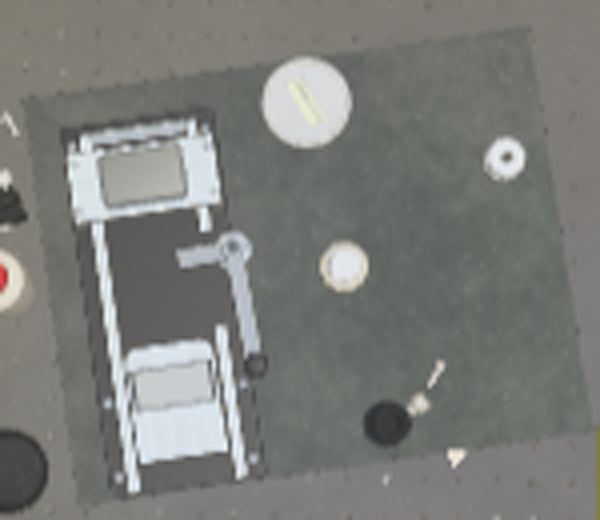

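View pics/sc.png

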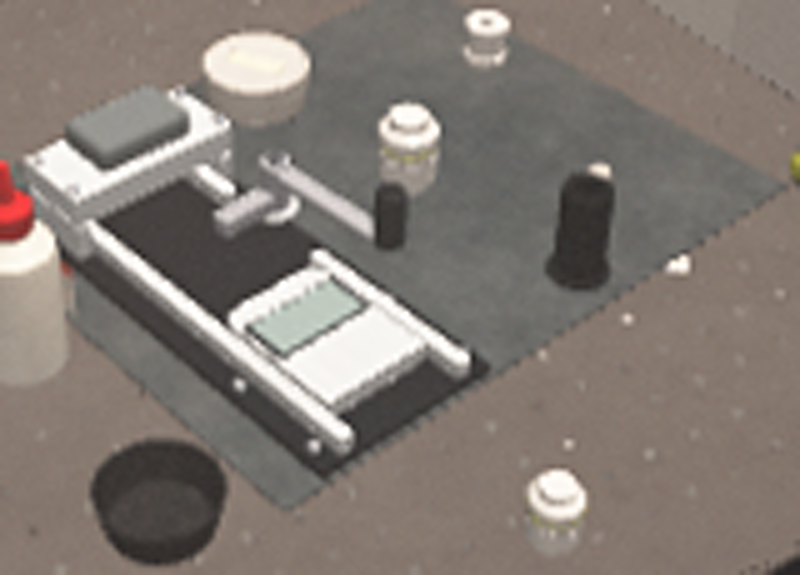

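```bash
cat >> h.py <<'E'
def tc(x,y): return (x+.5)/4-.5+200,(y+.5)/4-.5+120
def sc(x,y): return (x+.5)/5-.5+205,(y+.5)/5-.5+165
E
python3 - <<'E'
from h import *
t=pickle.load(open('top.pkl','rb'));s=pickle.load(open('scene.pkl','rb'))
C=[onz(t,*tc(*p),.002)[:2] for p in((24,100),(530,27),(592,430),(80,508))]
print(C,[np.linalg.norm(C[i]-C[i-1]) for i in range(4)])
x1=C[0]-C[3];x2=C[1]-C[2];y1=C[0]-C[1];y2=C[3]-C[2]
for v in(x1,x2): print(np.arctan2(v[1],v[0]))
for v in(y1,y2): print(np.arctan2(v[1],v[0])-np.pi/2)
F=[((63,130),.008,100,52),((213,107),.008,100,-52),((262,472),.008,-153,-52),((112,494),.008,-153,52),((234,248),.036,0,-52),((134,490),.018,-151,35.5),((242,477),.018,-151,-35.5)]
W=np.array([onz(t,*tc(*f[0]),f[1])[:2] for f in F]);P=np.array([f[2:] for f in F])/1000
R,_=Ro.align_vectors(np.c_[W-W.mean(0),0*W[:,0]],np.c_[P-P.mean(0),0*P[:,0]])
R=R.as_matrix()[:2,:2];o=W.mean(0)-R@P.mean(0)
print('fix',o,np.arctan2(R[1,0],R[0,0]));print('res',((R@P.T).T+o-W).round(4))
for n,a,z in(('knob',tc(256,365),.064),('lens',tc(346,266),.046),('pawl end',tc(181,259),.022),('holder top',tc(389,421),.054),('tin',tc(307,102),.026),('coupl',tc(505,158),.027),('car tail L',tc(141,464),.02),('car tail R',tc(229,452),.02),('car nose',tc(170,343),.02)):
    w=onz(t,*a,z)[:2];print(n,w,'fix',R.T@(w-o))
# scene check
for n,a,z in(('knob',sc(392,190),.064),('lens',sc(409,117),.046),('railLrear',sc(343,437),.018),('railRrear',sc(458,361),.018)):
    w=onz(s,*a,z)[:2];print('scene',n,w,'fix',R.T@(w-o))
E
```

```text
[array([ 0.7173, -0.0312]), array([ 0.7744, -0.3771]), array([ 0.4994, -0.4205]), array([ 0.4406, -0.0764])] [np.float64(0.2803674909828171), np.float64(0.3505812601951222), np.float64(0.27840359193085135), np.float64(0.349087739687317)]
0.16192363875406793
0.15652718322655224
0.16360119916569738
0.16924585708778794
fix [ 0.60783345 -0.12513291] 0.15628090956146237
res [[ 0.0024  0.0008]
 [ 0.0009 -0.0002]
 [-0.0023 -0.002 ]
 [-0.002   0.0005]
 [ 0.0011  0.0002]
 [-0.0007 -0.0004]
 [ 0.0005  0.0011]]
knob [ 0.5365 -0.1922] fix [-0.0809028  -0.05514701]
lens [ 0.6033 -0.2504] fix [-0.02397546 -0.12303485]
pawl end [ 0.6082 -0.1414] fix [-0.00216981 -0.0161259 ]
holder top [ 0.5023 -0.2791] fix [-0.1282116  -0.13566488]
tin [ 0.7152 -0.2239] fix [ 0.09068542 -0.11427454]
coupl [ 0.6796 -0.3569] fix [ 0.03481842 -0.24011268]
car tail L [ 0.4711 -0.1176] fix [-0.13389461  0.02872305]
car tail R [ 0.4801 -0.1759] fix [-0.13407843 -0.03026725]
car nose [ 0.5519 -0.1352] fix [-0.05681868 -0.00123861]
scene knob [ 0.5395 -0.192 ] fix [-0.07790823 -0.05541639]
scene lens [ 0.6052 -0.2482] fix [-0.0217562  -0.12115739]
scene railLrear [ 0.4547 -0.1108] fix [-0.14903635  0.03799277]
scene railRrear [ 0.4678 -0.1811] fix [-0.14703788 -0.03348944]
```

```bash
cat >> h.py <<'E'
O=np.array([.608,-.125]);YAW=.159
RF=np.array([[np.cos(YAW),-np.sin(YAW)],[np.sin(YAW),np.cos(YAW)]])
def fw(x,y): return RF@np.array([x,y])+O      # fixture m -> world xy
def wf(w): return RF.T@(np.array(w[:2])-O)
def state():
    from plant import manip
    s=manip.state();R=Ro.from_quat(s['orientation']).as_matrix();y=R[:,1]
    print('t%.2f'%s['time'],'pos',s['position'].round(4),'fix',wf(s['position']).round(4),'jaw in fix',round(np.arctan2(y[1],y[0])-YAW,4),'tilt',R[2].round(3),'F',s['ft_force'].round(1),'op',round(s['opening'],4),'q',s['joint_positions'].round(2));return s,R
def go(x,y,z,n,jaw=None):
    """target fixture xy, world z; prints rows"""
    s,R=state();p=s['position'];g=np.r_[fw(x,y),z]
    rv=np.zeros(3)
    if jaw is not None:
        a=jaw+YAW;yy=np.array([np.cos(a),np.sin(a),0]);xx=np.array([0,0,-1.]);T=np.c_[xx,yy,np.cross(xx,yy)]
        rv=Ro.from_matrix(R.T@T).as_rotvec()
    print('total tool shift',(R.T@(g-p)).round(4),'rv',rv.round(3))
    for i in range(n):
        print((R.T@((g-p)/n)).round(4).tolist(),(rv/n).round(4).tolist());R=R@Ro.from_rotvec(rv/n).as_matrix()
E
python3 -c "
from h import *
go(-.023,-.122,.13,20,-np.pi/2)"
```

```text
t0.10 pos [ 0.2129 -0.5873  0.2418] fix [-0.4633 -0.3939] jaw in fix -1.382 tilt [-1.    -0.001  0.   ] F [0.9 0.4 0.1] op 0.0855 q [ 1.15  0.52 -0.04  1.6   0.02  1.02 -0.11]
total tool shift [ 0.112  -0.1844 -0.4835] rv [0.189 0.    0.001]
[0.0056, -0.0092, -0.0242] [0.0094, 0.0, 0.0]
[0.0056, -0.0094, -0.0241] [0.0094, 0.0, 0.0]
[0.0056, -0.0097, -0.024] [0.0094, 0.0, 0.0]
[0.0056, -0.0099, -0.0239] [0.0094, 0.0, 0.0]
[0.0056, -0.0101, -0.0238] [0.0094, 0.0, 0.0]
[0.0056, -0.0104, -0.0237] [0.0094, 0.0, 0.0]
[0.0056, -0.0106, -0.0236] [0.0094, 0.0, 0.0]
[0.0056, -0.0108, -0.0235] [0.0094, 0.0, 0.0]
[0.0056, -0.011, -0.0234] [0.0094, 0.0, 0.0]
[0.0056, -0.0112, -0.0233] [0.0094, 0.0, 0.0]
[0.0056, -0.0115, -0.0232] [0.0094, 0.0, 0.0]
[0.0056, -0.0117, -0.0231] [0.0094, 0.0, 0.0]
[0.0056, -0.0119, -0.023] [0.0094, 0.0, 0.0]
[0.0056, -0.0121, -0.0229] [0.0094, 0.0, 0.0]
[0.0056, -0.0123, -0.0227] [0.0094, 0.0, 0.0]
[0.0056, -0.0125, -0.0226] [0.0094, 0.0, 0.0]
[0.0056, -0.0128, -0.0225] [0.0094, 0.0, 0.0]
[0.0056, -0.013, -0.0224] [0.0094, 0.0, 0.0]
[0.0056, -0.0132, -0.0223] [0.0094, 0.0, 0.0]
[0.0056, -0.0134, -0.0221] [0.0094, 0.0, 0.0]
```

Candidates for the lens (800×600 top picture): on the mat (447,291), near the table edge (393,428) and at the far end (453,99). The first fits: it is on the mat in the handle's swing, and about 31 mm across in the crop. For the carrier, the white aluminium plate in the channel at (380,345) is meant. The crops confirm both, so I move.

Call:
jog_arm --steps '[[[0.004,-0.0095,-0.024],[0.0094,0,0],0.055],[[0.004,-0.0095,-0.024],[0.0094,0,0],0.055],[[0.004,-0.0095,-0.024],[0.0094,0,0],0.055],[[0.004,-0.01,-0.024],[0.0094,0,0],0.055],[[0.004,-0.01,-0.024],[0.0094,0,0],0.055]]'

```text
time: 0.52
position: [0.3115, -0.5019, 0.2219]
orientation: [-0.699, -0.106, 0.699, -0.106]
ft_force: [-0.4, -1.3, -0.7]
opening: 0.0549
```

Call:
jog_arm --steps '[[[0.0055,-0.0105,-0.0235],[0.0094,0,0],0.055],[[0.0055,-0.0105,-0.0235],[0.0094,0,0],0.055],[[0.0055,-0.0105,-0.0235],[0.0094,0,0],0.055],[[0.0055,-0.011,-0.0235],[0.0094,0,0],0.055],[[0.0055,-0.011,-0.0235],[0.0094,0,0],0.055]]'

```text
time: 0.93
position: [0.4096, -0.4178, 0.1943]
orientation: [-0.701, -0.089, 0.702, -0.089]
ft_force: [-0.0, -0.6, 0.2]
opening: 0.0551
```

Call:
jog_arm --steps '[[[0.0055,-0.0115,-0.023],[0.0094,0,0],0.055],[[0.0055,-0.0115,-0.023],[0.0094,0,0],0.055],[[0.0055,-0.012,-0.023],[0.0094,0,0],0.055],[[0.0055,-0.012,-0.023],[0.0094,0,0],0.055],[[0.0055,-0.0125,-0.023],[0.0094,0,0],0.055]]'

```text
time: 1.35
position: [0.5076, -0.3332, 0.1668]
orientation: [-0.703, -0.073, 0.704, -0.073]
ft_force: [-0.5, -1.2, 1.0]
opening: 0.0551
```

```bash
python3 -c "
from h import *
go(-.023,-.122,.1,5,-np.pi/2)"
```

```text
t1.35 pos [ 0.5076 -0.3332  0.1668] fix [-0.1321 -0.1897] jaw in fix -1.5236 tilt [-1. -0.  0.] F [-0.5 -1.2  1. ] op 0.0551 q [ 0.52  0.58 -0.05  1.72  0.04  0.85 -0.91]
total tool shift [ 0.0667 -0.0625 -0.1122] rv [0.047 0.    0.   ]
[0.0133, -0.0125, -0.0224] [0.0094, 0.0001, 0.0001]
[0.0133, -0.0127, -0.0223] [0.0094, 0.0001, 0.0001]
[0.0134, -0.0129, -0.0222] [0.0094, 0.0001, 0.0001]
[0.0134, -0.0131, -0.0221] [0.0094, 0.0001, 0.0001]
[0.0134, -0.0133, -0.022] [0.0094, 0.0001, 0.0001]
```

Tracking is excellent. I'll finish the approach and look from near before descending.

Call:
jog_arm --steps '[[[0.0133,-0.0125,-0.0224],[0.0094,0,0],0.055],[[0.0133,-0.0127,-0.0223],[0.0094,0,0],0.055],[[0.0133,-0.0129,-0.0222],[0.0094,0,0],0.055],[[0.0133,-0.0131,-0.0221],[0.0094,0,0],0.055],[[0.0133,-0.0133,-0.022],[0.0094,0,0],0.055]]'

```text
time: 1.77
position: [0.6045, -0.2491, 0.0998]
orientation: [-0.705, -0.056, 0.705, -0.056]
ft_force: [0.3, -0.5, 0.3]
opening: 0.055
```

Run:
```python
from h import *
from plant import manip
go(-.023,-.122,.019,5,-np.pi/2)
c=manip.capture('scene');print(proj(c,manip.state()['position']))
cv2.imwrite('pics/s1.png',cv2.resize(c['color'][150:280,200:370,::-1],None,fx=4,fy=4,interpolation=cv2.INTER_CUBIC))
```

```text
t1.77 pos [ 0.6045 -0.2491  0.0998] fix [-0.0231 -0.122 ] jaw in fix -1.5705 tilt [-1.    -0.     0.001] F [ 0.3 -0.5  0.3] op 0.055 q [ 0.32  0.73 -0.04  1.62  0.03  0.79 -1.14]
total tool shift [ 0.0808  0.0001 -0.0001] rv [0.    0.001 0.   ]
[0.0162, 0.0, -0.0] [0.0001, 0.0001, 0.0]
[0.0162, 0.0, -0.0] [0.0001, 0.0001, 0.0]
[0.0162, 0.0, -0.0] [0.0001, 0.0001, 0.0]
[0.0162, 0.0, -0.0] [0.0001, 0.0001, 0.0]
[0.0162, 0.0, -0.0] [0.0001, 0.0001, 0.0]
[285.20156752 171.23641464]
```

View pics/s1.png

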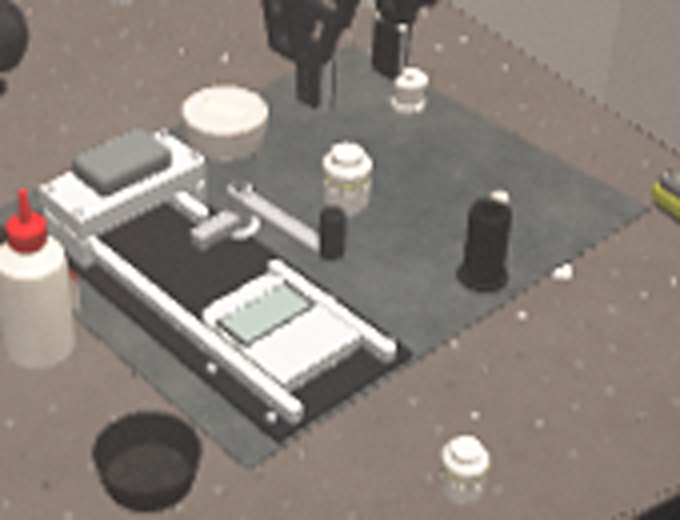

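The gripper stands over the lens: fingertips at about (310,100) and (388,72), lens at (347,175), with the lens centred between the jaws. Descending and gripping.

Call:
jog_arm --steps '[[[0.02,0,0],[0,0,0],0.055],[[0.02,0,0],[0,0,0],0.055],[[0.02,0,0],[0,0,0],0.055],[[0.015,0,0],[0,0,0],0.055],[[0.005,0,0],[0,0,0],0.055]]' --force 25

```text
time: 2.23
position: [0.6026, -0.2497, 0.0183]
orientation: [-0.704, -0.057, 0.706, -0.056]
ft_force: [0.2, 0.0, -0.9]
opening: 0.0548
```

Call:
jog_arm --steps '[[[0,0,0],[0,0,0],0.04],[[0,0,0],[0,0,0],0.035],[[0,0,0],[0,0,0],0.03],[[0,0,0],[0,0,0],0.025],[[0,0,0],[0,0,0],0.02]]' --force 25

```text
time: 2.65
position: [0.6044, -0.2503, 0.0218]
orientation: [0.705, 0.056, -0.704, 0.057]
ft_force: [-0.4, 0.4, 5.3]
opening: 0.0299
```

Call:
jog_arm --steps '[[[0,0,0],[0,0,0],0.02],[[-0.005,0,0],[0,0,0],0.02],[[-0.01,0,0],[0,0,0],0.02],[[-0.01,0,0],[0,0,0],0.02],[[-0.01,0,0],[0,0,0],0.02]]'

```text
time: 3.07
position: [0.604, -0.2502, 0.0572]
orientation: [0.705, 0.056, -0.705, 0.056]
ft_force: [0.5, -1.0, -0.4]
opening: 0.03
```

Run:
```python
from h import *
go(-.06,-.24,.055,10,-np.pi/2)
```

```text
t3.07 pos [ 0.604  -0.2502  0.0572] fix [-0.0237 -0.123 ] jaw in fix -1.5701 tilt [-1.  0. -0.] F [ 0.5 -1.  -0.4] op 0.03 q [ 0.32  0.79 -0.04  1.64  0.04  0.71 -1.14]
total tool shift [0.0022 0.117  0.0363] rv [ 0.001 -0.    -0.   ]
[0.0002, 0.0117, 0.0036] [0.0001, -0.0, -0.0]
[0.0002, 0.0117, 0.0036] [0.0001, -0.0, -0.0]
[0.0002, 0.0117, 0.0036] [0.0001, -0.0, -0.0]
[0.0002, 0.0117, 0.0036] [0.0001, -0.0, -0.0]
[0.0002, 0.0117, 0.0036] [0.0001, -0.0, -0.0]
[0.0002, 0.0117, 0.0036] [0.0001, -0.0, -0.0]
[0.0002, 0.0117, 0.0036] [0.0001, -0.0, -0.0]
[0.0002, 0.0117, 0.0036] [0.0001, -0.0, -0.0]
[0.0002, 0.0117, 0.0036] [0.0001, -0.0, -0.0]
[0.0002, 0.0117, 0.0036] [0.0001, -0.0, -0.0]
```

Call:
jog_arm --steps '[[[0,0.008,0.0025],[0,0,0],0.02],[[0,0.013,0.004],[0,0,0],0.02],[[0,0.013,0.004],[0,0,0],0.02],[[0,0.013,0.004],[0,0,0],0.02],[[0,0.013,0.004],[0,0,0],0.02]]'

```text
time: 3.48
position: [0.5942, -0.3146, 0.0553]
orientation: [-0.705, -0.056, 0.705, -0.056]
ft_force: [-0.3, -0.5, -0.8]
opening: 0.0299
```

Call:
jog_arm --steps '[[[0,0.013,0.004],[0,0,0],0.02],[[0,0.013,0.004],[0,0,0],0.02],[[0,0.013,0.004],[0,0,0],0.02],[[0,0.012,0.0036],[0,0,0],0.02],[[0,0.006,0.002],[0,0,0],0.02]]'

```text
time: 3.9
position: [0.5861, -0.3738, 0.0557]
orientation: [-0.705, -0.056, 0.705, -0.056]
ft_force: [-0.4, -0.3, -0.6]
opening: 0.03
```

Call:
jog_arm --steps '[[[0.01,0,0],[0,0,0],0.02],[[0.01,0,0],[0,0,0],0.02],[[0.006,0,0],[0,0,0],0.02],[[0.003,0,0],[0,0,0],0.02],[[0.002,0,0],[0,0,0],0.02]]'

```text
time: 4.32
position: [0.5868, -0.3703, 0.0237]
orientation: [-0.704, -0.057, 0.705, -0.056]
ft_force: [-0.5, -0.3, -1.8]
opening: 0.0296
```

Run:
```python
from h import *
from plant import manip
state()
c=manip.capture('scene')
cv2.imwrite('pics/s2.png',cv2.resize(c['color'][150:240,260:350,::-1],None,fx=6,fy=6,interpolation=cv2.INTER_CUBIC))
```

```text
t4.32 pos [ 0.5868 -0.3703  0.0237] fix [-0.0598 -0.2389] jaw in fix -1.569 tilt [-1.    -0.001  0.001] F [-0.5 -0.3 -1.8] op 0.0296 q [ 0.5   0.89 -0.04  1.52  0.05  0.73 -0.97]
```

View pics/s2.png

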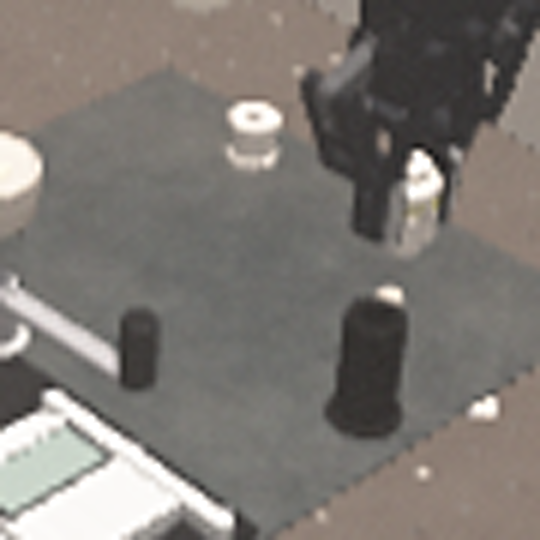

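The lens is held upright at about (415,210), just above or on the mat, clear of the holder (370,365) and coupling (253,135). I lower the last 2–3 mm, watching the force.

Call:
jog_arm --steps '[[[0.001,0,0],[0,0,0],0.02],[[0.001,0,0],[0,0,0],0.02],[[0,0,0],[0,0,0],0.02],[[0,0,0],[0,0,0],0.02],[[0,0,0],[0,0,0],0.02]]'

```text
time: 4.78
position: [0.587, -0.3713, 0.023]
orientation: [0.705, 0.056, -0.705, 0.056]
ft_force: [0.5, -0.5, -1.0]
opening: 0.0297
```

Call:
jog_arm --steps '[[[0.001,0,0],[0,0,0],0.02],[[0.001,0,0],[0,0,0],0.02],[[0.001,0,0],[0,0,0],0.02],[[0,0,0],[0,0,0],0.02],[[0,0,0],[0,0,0],0.02]]'

```text
time: 5.2
position: [0.5873, -0.3715, 0.0216]
orientation: [0.705, 0.056, -0.705, 0.057]
ft_force: [-8.1, 5.5, 24.8]
opening: 0.03
```

Call:
jog_arm --steps '[[[-0.0015,0,0],[0,0,0],0.03],[[0,0,0],[0,0,0],0.036],[[0,0,0],[0,0,0],0.042],[[0,0,0],[0,0,0],0.048],[[0,0,0],[0,0,0],0.05]]'

```text
time: 5.62
position: [0.5868, -0.3713, 0.0211]
orientation: [-0.705, -0.056, 0.705, -0.056]
ft_force: [-0.1, -0.3, 0.2]
opening: 0.0497
```

Call:
jog_arm --steps '[[[-0.01,0,0],[0,0,0],0.05],[[-0.02,0,0],[0,0,0],0.05],[[-0.025,0,0],[0,0,0],0.05],[[-0.025,0,0],[0,0,0],0.05],[[-0.02,0,0],[0,0,0],0.05]]'

```text
time: 6.03
position: [0.5871, -0.3716, 0.1239]
orientation: [0.705, 0.056, -0.704, 0.057]
ft_force: [-0.1, -0.2, 1.0]
opening: 0.0502
```

Run:
```python
from h import *
from plant import manip
go(-.0805,-.0555,.125,10,-np.pi/2)
c=manip.capture('scene')
cv2.imwrite('pics/s3.png',cv2.resize(c['color'][150:240,240:350,::-1],None,fx=6,fy=6,interpolation=cv2.INTER_CUBIC))
```

```text
t6.03 pos [ 0.5871 -0.3716  0.1239] fix [-0.0596 -0.2402] jaw in fix -1.5701 tilt [-1.     0.001 -0.001] F [-0.1 -0.2  1. ] op 0.0502 q [ 0.51  0.76 -0.05  1.49  0.04  0.89 -0.96]
total tool shift [-0.0013 -0.1847  0.0207] rv [ 0.001 -0.001 -0.001]
[-0.0001, -0.0185, 0.0021] [0.0001, -0.0001, -0.0001]
[-0.0001, -0.0185, 0.0021] [0.0001, -0.0001, -0.0001]
[-0.0001, -0.0185, 0.0021] [0.0001, -0.0001, -0.0001]
[-0.0001, -0.0185, 0.0021] [0.0001, -0.0001, -0.0001]
[-0.0001, -0.0185, 0.0021] [0.0001, -0.0001, -0.0001]
[-0.0001, -0.0185, 0.0021] [0.0001, -0.0001, -0.0001]
[-0.0001, -0.0185, 0.0021] [0.0001, -0.0001, -0.0001]
[-0.0001, -0.0185, 0.0021] [0.0001, -0.0001, -0.0001]
[-0.0001, -0.0185, 0.0021] [0.0001, -0.0001, -0.0001]
[-0.0001, -0.0185, 0.0021] [0.0001, -0.0001, -0.0001]
```

View pics/s3.png

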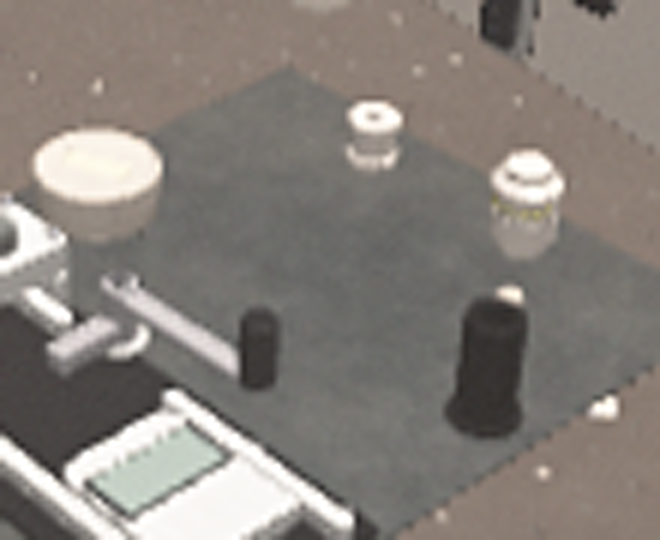

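The lens stands upright on the mat at (527,205), with the lever still locked and the bystanders in place. Next the knob.

Call:
jog_arm --steps '[[[0,-0.012,0.001],[0,0,0],0.045],[[0,-0.02,0.002],[0,0,0],0.045],[[0,-0.023,0.0026],[0,0,0],0.045],[[0,-0.023,0.0026],[0,0,0],0.045],[[0,-0.023,0.0026],[0,0,0],0.045]]'

```text
time: 6.5
position: [0.5597, -0.2725, 0.1218]
orientation: [0.705, 0.056, -0.705, 0.056]
ft_force: [0.7, 0.7, 0.2]
opening: 0.0451
```

Call:
jog_arm --steps '[[[0,-0.023,0.0026],[0,0,0],0.045],[[0,-0.023,0.0026],[0,0,0],0.045],[[0,-0.02,0.0026],[0,0,0],0.045],[[0,-0.0125,0.001],[0,0,0],0.045],[[0,-0.005,0.001],[0,0,0],0.045]]'

```text
time: 6.92
position: [0.5372, -0.1907, 0.1218]
orientation: [0.705, 0.057, -0.705, 0.057]
ft_force: [-1.0, -0.3, -0.5]
opening: 0.0452
```

Run:
```python
from h import *
go(-.08,-.055,.058,1,-np.pi/2+.04)
```

```text
t6.92 pos [ 0.5372 -0.1907  0.1218] fix [-0.0803 -0.0537] jaw in fix -1.5682 tilt [-1. -0. -0.] F [-1.  -0.3 -0.5] op 0.0452 q [ 0.27  0.59 -0.05  1.85  0.04  0.7  -1.21]
total tool shift [ 0.0638  0.0013 -0.0003] rv [-0.037 -0.     0.   ]
[0.0638, 0.0013, -0.0003] [-0.0374, -0.0004, 0.0003]
```

Call:
jog_arm --steps '[[[0.015,0.001,0],[-0.0374,0,0],0.045],[[0.02,0,0],[0,0,0],0.045],[[0.018,0,0],[0,0,0],0.045],[[0.008,0,0],[0,0,0],0.045],[[0.003,0,0],[0,0,0],0.045]]' --force 20

```text
time: 7.33
position: [0.5369, -0.194, 0.0561]
orientation: [-0.703, -0.069, 0.704, -0.069]
ft_force: [-0.4, -0.0, -0.6]
opening: 0.0451
```

Call:
jog_arm --steps '[[[0,0,0],[0,0,0],0.03],[[0,0,0],[0,0,0],0.025],[[0,0,0],[0,0,0],0.021],[[0,0,0],[0,0,0],0.02],[[0,0,0],[0,0,0],0.02]]'

```text
time: 7.75
position: [0.5377, -0.1936, 0.058]
orientation: [0.704, 0.069, -0.703, 0.07]
ft_force: [0.3, 0.2, 0.5]
opening: 0.02
```

Run:
```python
from h import *
from plant import manip
go(-.08,-.055,.058,1,-np.pi/2+.04)
c=manip.capture('scene')
cv2.imwrite('pics/s4.png',cv2.resize(c['color'][150:240,230:320,::-1],None,fx=6,fy=6,interpolation=cv2.INTER_CUBIC))
```

```text
t7.75 pos [ 0.5377 -0.1936  0.058 ] fix [-0.0803 -0.0566] jaw in fix -1.5327 tilt [-1.     0.    -0.001] F [0.3 0.2 0.5] op 0.02 q [ 0.28  0.69 -0.05  1.87  0.06  0.58 -1.19]
total tool shift [-0.     -0.0016 -0.0003] rv [-0.002 -0.001 -0.   ]
[-0.0, -0.0016, -0.0003] [-0.0019, -0.001, -0.0005]
```

View pics/s4.png

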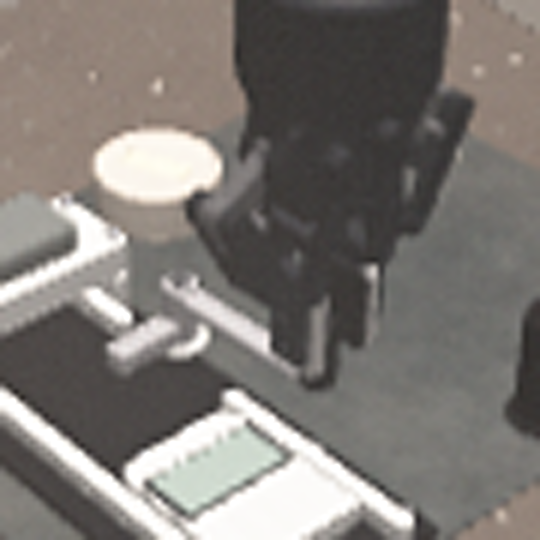

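Fingers stand round the knob, whose base shows at (318,375) between the finger bottoms. Start the swing and check the feel.

Call:
jog_arm --steps '[[[0,0.0084,-0.0004],[-0.105,0,0],0.02],[[0,0.0084,-0.0004],[-0.105,0,0],0.02],[[0,0.0084,-0.0004],[-0.105,0,0],0.02],[[0,0.0084,-0.0004],[-0.105,0,0],0.02],[[0,0.0084,-0.0004],[-0.105,0,0],0.02]]'

```text
time: 8.22
position: [0.5558, -0.2311, 0.0576]
orientation: [0.661, 0.251, -0.661, 0.252]
ft_force: [-0.5, 2.8, 0.8]
opening: 0.0195
```

Run:
```python
from h import *
from plant import manip
s,R=state();p=wf(s['position'])-[0,-.052];print(np.hypot(*p),np.arctan2(-p[1],-p[0]))
c=manip.capture('top')
cv2.imwrite('pics/t5.png',cv2.resize(c['color'][120:250,200:350,::-1],None,fx=4,fy=4,interpolation=cv2.INTER_CUBIC))
```

```text
t8.22 pos [ 0.5558 -0.2311  0.0576] fix [-0.0683 -0.0965] jaw in fix -1.0025 tilt [-1.  0. -0.] F [-0.5  2.8  0.8] op 0.0195 q [ 0.43  0.73 -0.2   1.78  0.22  0.65 -0.74]
0.0815420612949617 0.576893832400358
```

View pics/t5.png

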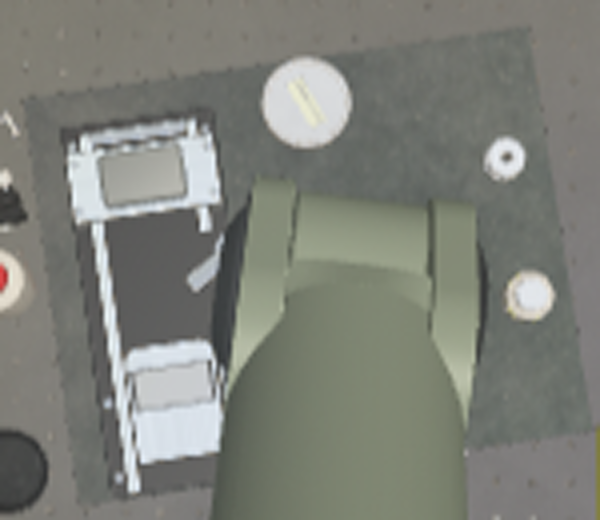

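The pawl at (205,275) has turned by about 0.5 rad, and the wrist shows about 2.8 N: the lever follows. Continue to open.

Call:
jog_arm --steps '[[[0,0.0084,-0.0005],[-0.105,0,0],0.02],[[0,0.0084,-0.0005],[-0.105,0,0],0.02],[[0,0.0084,-0.0005],[-0.105,0,0],0.02],[[0,0.0084,-0.0005],[-0.105,0,0],0.02],[[0,0.0084,-0.0005],[-0.105,0,0],0.02]]'

```text
time: 8.68
position: [0.5903, -0.2538, 0.0574]
orientation: [-0.573, -0.414, 0.574, -0.413]
ft_force: [-1.9, 1.3, 0.5]
opening: 0.0198
```

Call:
jog_arm --steps '[[[0,0.0084,-0.0005],[-0.105,0,0],0.02],[[0,0.0084,-0.0005],[-0.105,0,0],0.02],[[0,0.0084,-0.0005],[-0.105,0,0],0.02],[[0,0.0084,-0.0005],[-0.105,0,0],0.02],[[0,0.0042,0],[-0.04,0,0],0.02]]'

```text
time: 9.1
position: [0.6281, -0.257, 0.0572]
orientation: [0.464, 0.534, -0.464, 0.534]
ft_force: [-1.2, -1.5, 2.2]
opening: 0.02
```

Run:
```python
from h import *
s,R=state();p=wf(s['position'])-[0,-.052];print(np.hypot(*p),np.arctan2(-p[1],-p[0]))
```

```text
t9.10 pos [ 0.6281 -0.257   0.0572] fix [-0.0011 -0.1335] jaw in fix -0.0192 tilt [-1. -0.  0.] F [-1.2 -1.5  2.2] op 0.02 q [ 0.58  0.86 -0.45  1.55  0.46  0.84  0.09]
0.0815398570571267 1.557869077788128
```

Call:
jog_arm --steps '[[[0,0.002,0],[-0.01,0,0],0.02],[[0,0.001,0],[0,0,0],0.02],[[0,0.001,0],[0,0,0],0.02],[[0,0.001,0],[0,0,0],0.02],[[0,0,0],[0,0,0],0.02]]'

```text
time: 9.52
position: [0.6325, -0.2561, 0.0572]
orientation: [0.462, 0.535, -0.463, 0.535]
ft_force: [-1.3, -1.5, -0.3]
opening: 0.0197
```

Call:
jog_arm --steps '[[[0,0.002,0],[0,0,0],0.02],[[0,0.002,0],[0,0,0],0.02],[[0,0.001,0],[0,0,0],0.02],[[0,0.001,0],[0,0,0],0.02],[[0,0,0],[0,0,0],0.02]]'

```text
time: 9.93
position: [0.6337, -0.2562, 0.0567]
orientation: [0.46, 0.537, -0.465, 0.532]
ft_force: [-35.0, -0.2, 20.0]
opening: 0.02
```

Hard stop felt (35 N): the lever is fully open. Relax, open, lift.

Call:
jog_arm --steps '[[[0,-0.004,0],[0,0,0],0.024],[[0,0,0],[0,0,0],0.034],[[0,0,0],[0,0,0],0.04],[[0,0,0],[0,0,0],0.042],[[-0.01,0,0],[0,0,0],0.042]]'

```text
time: 10.35
position: [0.6343, -0.2552, 0.066]
orientation: [0.462, 0.536, -0.462, 0.535]
ft_force: [-1.0, 0.6, 0.4]
opening: 0.0423
```

Call:
jog_arm --steps '[[[-0.02,0,0],[0,0,0],0.042],[[-0.02,0,0],[0,0,0],0.042],[[-0.015,0,0],[0,0,0],0.03],[[-0.005,0,0],[0,0,0],0.015],[[0,0,0],[0,0,0],0]]'

```text
time: 10.77
position: [0.6355, -0.256, 0.129]
orientation: [0.462, 0.534, -0.462, 0.536]
ft_force: [0.7, 1.1, 0.1]
opening: 0.0065
```

Run:
```python
from h import *
go(-.165,0,.125,15,-np.pi/2)
```

```text
t10.77 pos [ 0.6355 -0.256   0.129 ] fix [ 0.0064 -0.1337] jaw in fix -0.0128 tilt [-1.     0.002  0.001] F [0.7 1.1 0.1] op 0.0065 q [ 0.59  0.78 -0.49  1.5   0.41  0.96  0.13]
total tool shift [ 0.0035 -0.1731 -0.1315] rv [ 1.558e+00 -1.000e-03 -3.000e-03]
[0.0002, -0.0115, -0.0088] [0.1039, -0.0, -0.0002]
[0.0002, -0.0124, -0.0075] [0.1039, -0.0, -0.0002]
[0.0002, -0.0131, -0.0062] [0.1039, -0.0, -0.0002]
[0.0002, -0.0137, -0.0048] [0.1039, -0.0, -0.0002]
[0.0002, -0.0141, -0.0034] [0.1039, -0.0, -0.0002]
[0.0002, -0.0144, -0.0019] [0.1039, -0.0, -0.0002]
[0.0002, -0.0145, -0.0004] [0.1039, -0.0, -0.0002]
[0.0002, -0.0144, 0.0011] [0.1039, -0.0, -0.0002]
[0.0002, -0.0143, 0.0026] [0.1039, -0.0, -0.0002]
[0.0003, -0.0139, 0.0041] [0.1039, -0.0, -0.0002]
[0.0003, -0.0134, 0.0055] [0.1039, -0.0, -0.0002]
[0.0003, -0.0128, 0.0069] [0.1039, -0.0, -0.0002]
[0.0003, -0.012, 0.0081] [0.1039, -0.0, -0.0002]
[0.0003, -0.0111, 0.0093] [0.1039, -0.0, -0.0002]
[0.0003, -0.01, 0.0104] [0.1039, -0.0, -0.0002]
```

Call:
jog_arm --steps '[[[0,-0.0115,-0.0088],[0.104,0,0],0],[[0,-0.0124,-0.0075],[0.104,0,0],0],[[0,-0.0131,-0.0062],[0.104,0,0],0],[[0,-0.0137,-0.0048],[0.104,0,0],0],[[0,-0.0141,-0.0034],[0.104,0,0],0]]'

```text
time: 11.18
position: [0.5701, -0.2204, 0.1263]
orientation: [-0.585, -0.397, 0.586, -0.396]
ft_force: [0.2, 0.5, 0.0]
opening: 0.0001
```

Call:
jog_arm --steps '[[[0,-0.0144,-0.0019],[0.104,0,0],0],[[0,-0.0145,-0.0004],[0.104,0,0],0],[[0,-0.0144,0.0011],[0.104,0,0],0],[[0,-0.0143,0.0026],[0.104,0,0],0],[[0,-0.0139,0.0041],[0.104,0,0],0]]'

```text
time: 11.6
position: [0.5067, -0.1853, 0.1265]
orientation: [-0.667, -0.233, 0.668, -0.233]
ft_force: [-0.4, 0.5, -0.1]
opening: -0.0
```

Call:
jog_arm --steps '[[[0,-0.0134,0.0055],[0.104,0,0],0],[[0,-0.0128,0.0069],[0.104,0,0],0],[[0,-0.012,0.0081],[0.104,0,0],0],[[0,-0.0111,0.0093],[0.104,0,0],0],[[0,-0.01,0.0104],[0.104,0,0],0]]'

```text
time: 12.02
position: [0.4434, -0.1502, 0.1267]
orientation: [-0.705, -0.054, 0.705, -0.054]
ft_force: [0.9, 0.0, -0.3]
opening: -0.0004
```

Run:
```python
from h import *
go(-.165,0,.024,1,-np.pi/2)
```

```text
t12.02 pos [ 0.4434 -0.1502  0.1267] fix [-0.1665  0.0011] jaw in fix -1.578 tilt [-1.    -0.     0.001] F [ 0.9  0.  -0.3] op -0.0004 q [ 0.29  0.46 -0.11  2.1   0.09  0.59 -1.31]
total tool shift [ 0.1027  0.0012 -0.0016] rv [-0.007  0.001  0.   ]
[0.1027, 0.0012, -0.0016] [-0.0072, 0.001, 0.0003]
```

Call:
jog_arm --steps '[[[0.025,0.001,0],[-0.007,0,0],0],[[0.03,0,0],[0,0,0],0],[[0.03,0,0],[0,0,0],0],[[0.013,0,0],[0,0,0],0],[[0.005,0,0],[0,0,0],0]]'

```text
time: 12.43
position: [0.4431, -0.1511, 0.0217]
orientation: [-0.703, -0.059, 0.706, -0.058]
ft_force: [-0.3, 0.4, 0.2]
opening: 0.0
```

Call:
jog_arm --steps '[[[0,0,-0.005],[0,0,0],0],[[0,0,-0.007],[0,0,0],0],[[0,0,-0.007],[0,0,0],0],[[0,0,-0.007],[0,0,0],0],[[0,0,-0.007],[0,0,0],0]]'

```text
time: 12.85
position: [0.4782, -0.1462, 0.0251]
orientation: [0.705, 0.058, -0.704, 0.058]
ft_force: [-3.0, -0.3, 2.5]
opening: -0.0002
```

Run:
```python
from h import *
from plant import manip
go(-.01,0,.024,1,-np.pi/2)
c=manip.capture('scene')
cv2.imwrite('pics/s6.png',cv2.resize(c['color'][150:270,200:350,::-1],None,fx=4,fy=4,interpolation=cv2.INTER_CUBIC))
```

```text
t12.85 pos [ 0.4782 -0.1462  0.0251] fix [-0.1315 -0.0004] jaw in fix -1.5657 tilt [-1.     0.    -0.001] F [-3.  -0.3  2.5] op -0.0002 q [ 0.24  0.68 -0.08  2.06  0.13  0.4  -1.35]
total tool shift [ 0.0012  0.0002 -0.1215] rv [ 0.005 -0.001 -0.   ]
[0.0012, 0.0002, -0.1215] [0.0051, -0.0008, -0.0004]
```

View pics/s6.png

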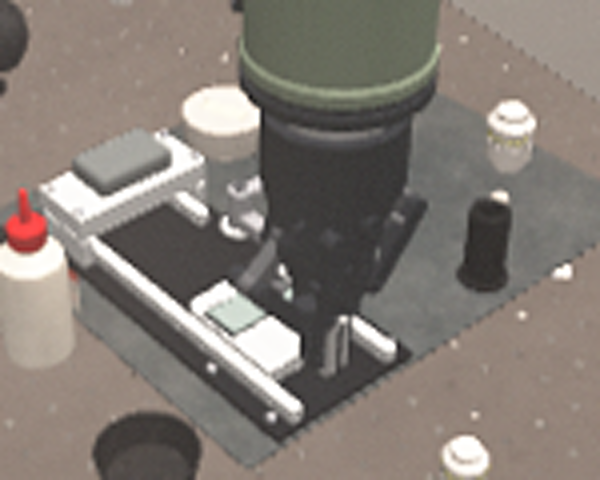

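The finger is in the channel at (335,345), behind the carrier at (245,330), which has begun to move. The pawl is turned clear near (240,205), and the lens stands at (512,135). Keep pushing.

Call:
jog_arm --steps '[[[0,0,-0.01],[0,0,0],0],[[0,0,-0.01],[0,0,0],0],[[0,0,-0.01],[0,0,0],0],[[0,0,-0.01],[0,0,0],0],[[0,0,-0.01],[0,0,0],0]]'

```text
time: 13.32
position: [0.5276, -0.1378, 0.0243]
orientation: [0.705, 0.058, -0.705, 0.058]
ft_force: [-3.8, -0.5, 1.2]
opening: -0.0001
```

Call:
jog_arm --steps '[[[0,0,-0.01],[0,0,0],0],[[0,0,-0.01],[0,0,0],0],[[0,0,-0.01],[0,0,0],0],[[0,0,-0.01],[0,0,0],0],[[0,0,-0.01],[0,0,0],0]]'

```text
time: 13.73
position: [0.5769, -0.1296, 0.0243]
orientation: [0.705, 0.058, -0.705, 0.058]
ft_force: [-2.6, -0.0, 2.6]
opening: -0.0003
```

Run:
```python
from h import *
go(-.01,0,.024,1,-np.pi/2)
```

```text
t13.73 pos [ 0.5769 -0.1296  0.0243] fix [-0.0315  0.0004] jaw in fix -1.5655 tilt [-1. -0. -0.] F [-2.6 -0.   2.6] op -0.0003 q [ 0.18  0.77 -0.08  1.82  0.11  0.56 -1.38]
total tool shift [ 0.0003  0.0005 -0.0215] rv [ 0.005 -0.     0.   ]
[0.0003, 0.0005, -0.0215] [0.0052, -0.0, 0.0]
```

Call:
jog_arm --steps '[[[0,0,-0.006],[0,0,0],0],[[0,0,-0.006],[0,0,0],0],[[0,0,-0.004],[0,0,0],0],[[0,0,-0.003],[0,0,0],0],[[0,0,-0.002],[0,0,0],0]]'

```text
time: 14.15
position: [0.5968, -0.1264, 0.0242]
orientation: [-0.705, -0.058, 0.705, -0.058]
ft_force: [-2.1, -0.2, -0.2]
opening: 0.0001
```

Call:
jog_arm --steps '[[[0,0,-0.001],[0,0,0],0],[[0,0,-0.001],[0,0,0],0],[[0,0,-0.001],[0,0,0],0],[[0,0,-0.001],[0,0,0],0],[[0,0,0],[0,0,0],0]]'

```text
time: 14.57
position: [0.6007, -0.1257, 0.0244]
orientation: [0.705, 0.058, -0.705, 0.058]
ft_force: [-0.2, -1.0, -0.1]
opening: 0.0001
```

Run:
```python
from h import *
state()
```

```text
t14.57 pos [ 0.6007 -0.1257  0.0244] fix [-0.0073  0.0004] jaw in fix -1.5656 tilt [-1.  0. -0.] F [-0.2 -1.  -0.1] op 0.0001 q [ 0.16  0.79 -0.08  1.76  0.1   0.59 -1.38]
```

Call:
jog_arm --steps '[[[0,0,-0.001],[0,0,0],0],[[0,0,-0.001],[0,0,0],0],[[0,0,-0.001],[0,0,0],0],[[0,0,-0.001],[0,0,0],0],[[0,0,-0.0005],[0,0,0],0]]'

```text
time: 14.98
position: [0.6051, -0.125, 0.0243]
orientation: [-0.705, -0.058, 0.705, -0.058]
ft_force: [-1.1, -0.3, 1.2]
opening: 0.0005
```

Call:
jog_arm --steps '[[[0,0,-0.0007],[0,0,0],0],[[0,0,-0.0007],[0,0,0],0],[[0,0,-0.0007],[0,0,0],0],[[0,0,-0.0007],[0,0,0],0],[[0,0,-0.0007],[0,0,0],0]]'

```text
time: 15.4
position: [0.606, -0.1249, 0.0241]
orientation: [-0.703, -0.058, 0.707, -0.058]
ft_force: [-19.9, -0.8, 15.7]
opening: 0.0002
```

End stop felt (20 N at TCP fixture x ≈ −2 mm, so the tail is at about +9 mm). Back off, lift, and check the carrier and lever.

Call:
jog_arm --steps '[[[0,0,0.004],[0,0,0],0],[[0,0,0.004],[0,0,0],0],[[-0.02,0,0.002],[0,0,0],0],[[-0.035,0,0],[0,0,0],0.01],[[-0.035,0,0],[0,0,0],0.02]]'

```text
time: 15.82
position: [0.5979, -0.1259, 0.1147]
orientation: [-0.704, -0.058, 0.705, -0.058]
ft_force: [1.5, 0.2, 0.7]
opening: 0.0194
```

Run:
```python
from h import *
from plant import manip
go(.0,-.132,.125,15,0)
c=manip.capture('scene')
cv2.imwrite('pics/s7.png',cv2.resize(c['color'][150:250,200:340,::-1],None,fx=5,fy=5,interpolation=cv2.INTER_CUBIC))
for x,y,z in((0,-.132,.064),(.008,.03,.02),(.008,-.03,.02)): print((proj(c,np.r_[fw(x,y),z])-[200,150])*5)
```

```text
t15.82 pos [ 0.5979 -0.1259  0.1147] fix [-0.0101  0.0007] jaw in fix -1.5655 tilt [-1.    -0.001  0.001] F [1.5 0.2 0.7] op 0.0194 q [ 0.18  0.66 -0.09  1.74  0.08  0.76 -1.37]
total tool shift [-0.0104  0.1327 -0.0094] rv [-1.566e+00  1.000e-03  2.000e-03]
[-0.0007, 0.0088, -0.0006] [-0.1044, 0.0, 0.0001]
[-0.0007, 0.0089, 0.0003] [-0.1044, 0.0, 0.0001]
[-0.0007, 0.0088, 0.0012] [-0.1044, 0.0, 0.0001]
[-0.0007, 0.0086, 0.0021] [-0.1044, 0.0, 0.0001]
[-0.0007, 0.0083, 0.003] [-0.1044, 0.0, 0.0001]
[-0.0007, 0.008, 0.0039] [-0.1044, 0.0, 0.0001]
[-0.0007, 0.0075, 0.0047] [-0.1044, 0.0, 0.0001]
[-0.0007, 0.007, 0.0054] [-0.1044, 0.0, 0.0001]
[-0.0007, 0.0064, 0.0061] [-0.1044, 0.0, 0.0001]
[-0.0007, 0.0057, 0.0068] [-0.1044, 0.0, 0.0001]
[-0.0007, 0.005, 0.0073] [-0.1044, 0.0, 0.0001]
[-0.0007, 0.0042, 0.0078] [-0.1044, 0.0, 0.0001]
[-0.0007, 0.0034, 0.0082] [-0.1044, 0.0, 0.0001]
[-0.0007, 0.0025, 0.0085] [-0.1044, 0.0, 0.0001]
[-0.0007, 0.0016, 0.0087] [-0.1044, 0.0, 0.0001]
[418.65944288 135.20159246]
[162.87998737 321.7399632 ]
[258.01030823 273.06404707]
```

View pics/s7.png

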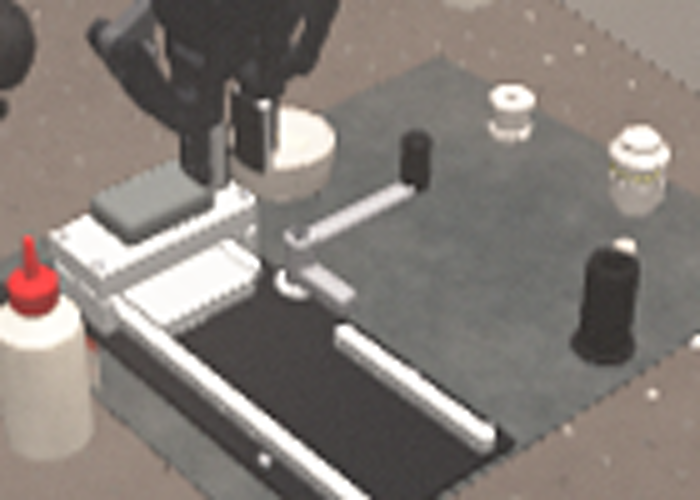

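The carrier is under the bridge. Its tail edge runs (163,330)–(260,268), and the home prediction was (163,322)–(258,273). The lever is open, with the knob top at (417,137) against a predicted (419,135). Now I go back to the knob.

Call:
jog_arm --steps '[[[-0.001,0.0088,-0.0006],[-0.104,0,0],0.03],[[-0.001,0.0089,0.0003],[-0.104,0,0],0.042],[[-0.001,0.0088,0.0012],[-0.104,0,0],0.042],[[-0.001,0.0086,0.0021],[-0.104,0,0],0.042],[[-0.001,0.0083,0.003],[-0.104,0,0],0.042]]'

```text
time: 16.28
position: [0.6092, -0.1696, 0.1195]
orientation: [0.666, 0.239, -0.665, 0.239]
ft_force: [0.1, 0.6, 0.0]
opening: 0.0421
```

Call:
jog_arm --steps '[[[-0.001,0.008,0.0039],[-0.104,0,0],0.042],[[-0.001,0.0075,0.0047],[-0.104,0,0],0.042],[[-0.001,0.007,0.0054],[-0.104,0,0],0.042],[[-0.001,0.0064,0.0061],[-0.104,0,0],0.042],[[0,0.0057,0.0068],[-0.104,0,0],0.042]]'

```text
time: 16.7
position: [0.6194, -0.2128, 0.1236]
orientation: [0.582, 0.402, -0.581, 0.402]
ft_force: [0.4, -0.1, -0.2]
opening: 0.0419
```

Call:
jog_arm --steps '[[[0,0.005,0.0073],[-0.104,0,0],0.042],[[0,0.0042,0.0078],[-0.104,0,0],0.042],[[0,0.0034,0.0082],[-0.104,0,0],0.042],[[0,0.0025,0.0085],[-0.104,0,0],0.042],[[0,0.0016,0.0087],[-0.104,0,0],0.042]]'

```text
time: 17.12
position: [0.6294, -0.2559, 0.1233]
orientation: [0.459, 0.538, -0.459, 0.538]
ft_force: [-0.2, 0.0, -1.0]
opening: 0.0417
```

Run:
```python
from h import *
go(.001,-.133,.057,1,0)
```

```text
t17.12 pos [ 0.6294 -0.2559  0.1233] fix [ 0.0004 -0.1326] jaw in fix -0.0006 tilt [-1.     0.001  0.   ] F [-0.2  0.  -1. ] op 0.0417 q [ 0.6   0.78 -0.49  1.52  0.42  0.95  0.14]
total tool shift [0.0663 0.0005 0.0004] rv [-0.001  0.    -0.001]
[0.0663, 0.0005, 0.0004] [-0.0006, 0.0001, -0.0008]
```

Call:
jog_arm --steps '[[[0.02,0.0005,0],[0,0,0],0.042],[[0.022,0,0],[0,0,0],0.042],[[0.016,0,0],[0,0,0],0.042],[[0.006,0,0],[0,0,0],0.042],[[0.002,0,0],[0,0,0],0.042]]' --force 20

```text
time: 17.53
position: [0.6293, -0.2549, 0.0561]
orientation: [0.46, 0.537, -0.46, 0.536]
ft_force: [0.8, -0.4, 0.9]
opening: 0.042
```

Call:
jog_arm --steps '[[[0,0,0],[0,0,0],0.03],[[0,0,0],[0,0,0],0.025],[[0,0,0],[0,0,0],0.021],[[0,0,0],[0,0,0],0.02],[[0,0,0],[0,0,0],0.02]]'

```text
time: 17.95
position: [0.63, -0.2555, 0.058]
orientation: [0.46, 0.536, -0.46, 0.537]
ft_force: [-0.1, 0.9, 0.2]
opening: 0.0199
```

Call:
jog_arm --steps '[[[0,-0.0084,-0.0005],[0.105,0,0],0.02],[[0,-0.0084,-0.0005],[0.105,0,0],0.02],[[0,-0.0084,-0.0005],[0.105,0,0],0.02],[[0,-0.0084,-0.0005],[0.105,0,0],0.02],[[0,-0.0084,-0.0005],[0.105,0,0],0.02]]'

```text
time: 18.37
position: [0.5884, -0.2509, 0.0578]
orientation: [0.585, 0.397, -0.585, 0.398]
ft_force: [2.8, -0.5, -0.7]
opening: 0.0201
```

Run:
```python
from h import *
s,R=state();p=wf(s['position'])-[0,-.052];print(np.hypot(*p),np.arctan2(-p[1],-p[0]))
```

```text
t18.37 pos [ 0.5884 -0.2509  0.0578] fix [-0.0393 -0.1212] jaw in fix -0.5364 tilt [-1.     0.001  0.   ] F [ 2.8 -0.5 -0.7] op 0.0201 q [ 0.53  0.79 -0.33  1.67  0.35  0.74 -0.35]
0.07962949473461854 1.0541418167517398
```

Call:
jog_arm --steps '[[[0,-0.0084,-0.0004],[0.105,0,0],0.02],[[0,-0.0084,-0.0004],[0.105,0,0],0.02],[[0,-0.0084,-0.0004],[0.105,0,0],0.02],[[0,-0.0084,-0.0004],[0.105,0,0],0.02],[[0,-0.0084,-0.0004],[0.105,0,0],0.02]]'

```text
time: 18.78
position: [0.5545, -0.2265, 0.0578]
orientation: [0.668, 0.232, -0.668, 0.232]
ft_force: [0.0, -1.8, -0.6]
opening: 0.02
```

Call:
jog_arm --steps '[[[0,-0.0084,-0.0004],[0.105,0,0],0.02],[[0,-0.0084,-0.0004],[0.105,0,0],0.02],[[0,-0.0084,-0.0004],[0.105,0,0],0.02],[[0,-0.008,-0.0004],[0.1,0,0],0.02],[[0,-0.004,0],[0.04,0,0],0.02]]'

```text
time: 19.2
position: [0.5385, -0.1921, 0.0577]
orientation: [0.703, 0.075, -0.703, 0.075]
ft_force: [-0.2, -1.1, -0.6]
opening: 0.0204
```

Run:
```python
from h import *
s,R=state();p=wf(s['position'])-[0,-.052];print(np.hypot(*p),np.arctan2(-p[1],-p[0]))
```

```text
t19.20 pos [ 0.5385 -0.1921  0.0577] fix [-0.0792 -0.0553] jaw in fix -1.5165 tilt [-1.  0. -0.] F [-0.2 -1.1 -0.6] op 0.0204 q [ 0.29  0.69 -0.07  1.87  0.08  0.58 -1.19]
0.07928823183772382 0.04140349440399427
```

Push in to the locked stop, 1 mm per row, watching the force.

Call:
jog_arm --steps '[[[0,-0.001,0],[0.01,0,0],0.02],[[0,-0.001,0],[0.01,0,0],0.02],[[0,-0.001,0],[0.01,0,0],0.02],[[0,-0.001,0],[0,0,0],0.02],[[0,-0.001,0],[0,0,0],0.02]]'

```text
time: 19.62
position: [0.5378, -0.1881, 0.0574]
orientation: [0.704, 0.067, -0.704, 0.067]
ft_force: [-0.6, -1.9, 0.7]
opening: 0.02
```

Call:
jog_arm --steps '[[[0,-0.001,0],[0,0,0],0.02],[[0,-0.001,0],[0,0,0],0.02],[[0,-0.001,0],[0,0,0],0.02],[[0,0,0],[0,0,0],0.02],[[0,0,0],[0,0,0],0.02]]'

```text
time: 20.03
position: [0.5372, -0.1855, 0.0573]
orientation: [0.704, 0.066, -0.704, 0.067]
ft_force: [0.4, -5.6, 0.2]
opening: 0.0202
```

```bash
python3 -c "
from h import *
state()"
```

```text
t20.03 pos [ 0.5372 -0.1855  0.0573] fix [-0.0795 -0.0485] jaw in fix -1.5409 tilt [-1.     0.001 -0.   ] F [ 0.4 -5.6  0.2] op 0.0202 q [ 0.27  0.69 -0.06  1.88  0.07  0.58 -1.22]
```

Call:
jog_arm --steps '[[[0,-0.001,0],[0,0,0],0.02],[[0,-0.001,0],[0,0,0],0.02],[[0,0,0],[0,0,0],0.02],[[0,0,0],[0,0,0],0.02],[[0,0,0],[0,0,0],0.02]]'

```text
time: 20.45
position: [0.5372, -0.1851, 0.0574]
orientation: [0.704, 0.065, -0.704, 0.067]
ft_force: [2.7, -15.4, -3.6]
opening: 0.0196
```

Stop reached (force rises to 15 N, motion only 0.4 mm). Release and lift clear.

Call:
jog_arm --steps '[[[0,0.002,0],[0,0,0],0.024],[[0,0.001,0],[0,0,0],0.034],[[0,0,0],[0,0,0],0.04],[[0,0,0],[0,0,0],0.042],[[-0.015,0,0],[0,0,0],0.042]]'

```text
time: 20.87
position: [0.5362, -0.1851, 0.0704]
orientation: [-0.703, -0.068, 0.705, -0.066]
ft_force: [-0.4, -0.3, -0.0]
opening: 0.0422
```

Call:
jog_arm --steps '[[[-0.03,0,0],[0,0,0],0.042],[[-0.035,0,0],[0,0,0],0.042],[[-0.035,0,0],[0,0,0],0.042],[[-0.035,0,0],[0,0,0],0.042],[[-0.01,0,0],[0,0,0],0.042]]'

```text
time: 21.28
position: [0.5389, -0.186, 0.2223]
orientation: [0.706, 0.066, -0.702, 0.067]
ft_force: [1.2, -0.6, 0.1]
opening: 0.0426
```

Run:
```python
from h import *
from plant import manip
state()
c=manip.capture('scene')
cv2.imwrite('pics/s8.png',cv2.resize(c['color'][150:270,200:350,::-1],None,fx=5,fy=5,interpolation=cv2.INTER_CUBIC))
for x,y,z in((-.08,-.052,.064),(0,-.014,.022),(.008,.03,.02),(.008,-.03,.02)): print((proj(c,np.r_[fw(x,y),z])-[200,150])*5)
```

```text
t21.28 pos [ 0.5389 -0.186   0.2223] fix [-0.0779 -0.0493] jaw in fix -1.5404 tilt [-1.     0.002 -0.005] F [ 1.2 -0.6  0.1] op 0.0426 q [ 0.28  0.45 -0.07  1.77  0.04  0.91 -1.19]
[412.30683882 267.53014554]
[243.20773048 290.09952056]
[162.87998737 321.7399632 ]
[258.01030823 273.06404707]
```

View pics/s8.png

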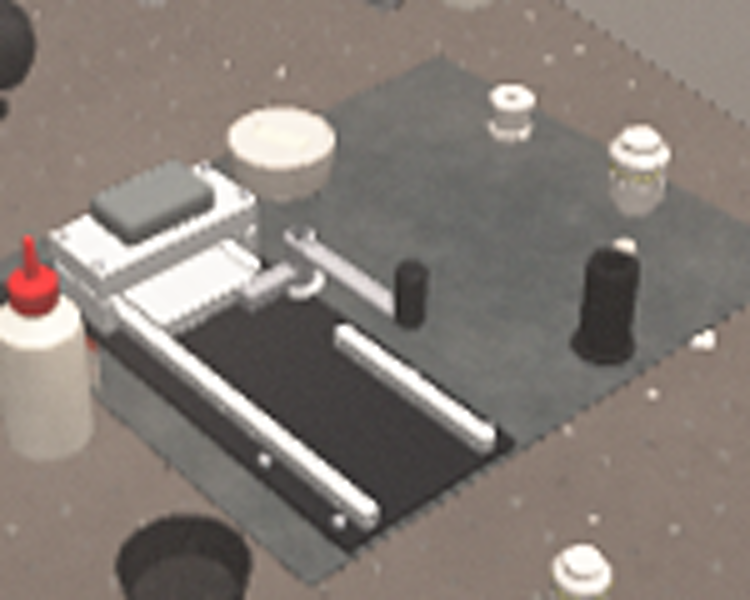

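The knob top is at (411,267) against a locked prediction of (412,268). The pawl end is at about (250,292), behind the carrier's tail. The lens is upright at (638,170), and the bystanders look unmoved. Handing in.

```bash
python3 -c "
from plant import manip
print(manip.sign_off())"
```

```text
the job is handed in; nothing more can be done
None
```

I completed every step of the task in order and handed the job in at about 21 s of the 64 s allowed; `sign_off` gives no verdict.

- **Lens:** I gripped it, carried it and set it down upright on the mat, about 197 mm from the lever's pivot. It touched neither the fixture nor the lever. It went down about 1 mm too far before release, which showed as a brief 25 N at the wrist.
- **Lever open:** I swung it with the fingers caged round the knob until it met its open stop, at about 35–40 N on the wrist.
- **Carrier:** I pushed it by its tail until it met the end stop, at about 20 N. The fingertip position put the tail near x = 9 mm, against 8 mm at home.
- **Lever locked:** I swung it back until the force rose to about 15 N at the locked stop.

In the last picture the knob top is within about 1 px (enlarged) of where it should be when locked. The pawl lies behind the carrier's tail, and the carrier sits under the bridge. The lens is upright, the bystanders look unmoved by eye (I did not measure them), and the gripper is clear at z = 0.22 m.

No check failed. The carrier's tail edge in the picture was up to 8 px (enlarged, about 4 mm) off the home prediction at one corner. I took that as reading error, because the contact force and tool position both agreed with home.

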